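# Set the sheet caster's knife gap with a setting gauge

## Robot

A 7-joint arm with a two-finger parallel gripper is mounted at the origin on a cart in front of the work surface, level with it; the furniture and walls round the work are solid. World frame = base frame: x ahead of the robot, y to its left, z up, the work surface at z = 0. Lengths are in m, angles in rad, forces in N, time in s.
With the tool pointing down it reaches from about 0.4 to 0.85 m from the base axis. Payload 4.5 kg.
Tool frame: the origin (TCP) lies at the very end of the fingers, on their centre line; the grasp point (between the pads) lies 19 mm behind it; z points along the fingers, y is the line along which they close (so a half turn about z gives the same grasp; the last joint's range is limited). The gripper opens to 88 mm and grips with 3 to 60 N. Pads are 18 mm wide; open, the fingers measure 123 mm over their backs; the gripper's body (75 mm by 187 mm) begins 45 mm behind the grasp point.
Start: joints at [1.197, 0.689, -0.195, 1.565, 0.157, 0.902, -0.215], TCP at [0.248, -0.574, 0.239] pointing down, gripper open.
Joint ranges: [-3.01, 3.01], [-0.46, 2.08], [-1.47, 1.51], [0.13, 2.56], [-1, 4.14], [0.04, 2.09], [-2.66, 2.66]. Speed limits (rad/s): [2.57, 2.57, 3.14, 3.14, 3.14, 3.14, 3.14].

## Interface

Orientations are given as a unit quaternion [x, y, z, w].
In Python, from plant import r gives the robot as it stands. The module is installed in compiled form; this text tells all that it offers.
- The arm moves only by the tool step_arm, never from a script. Its argument "increments" is a list of rows, each a list of 2 entries, a list of its own where there are three numbers: the shift along the world's x, y, z in cm, then the turn, a rotation vector about the world's x, y, z in degrees. A call has exactly 10 rows; each row shifts and turns the commanded pose from where the row before left it; what a row does not reach is not made up. A row lasts 1/10 s, in which the tool goes at most 50 mm and 8.59 degrees, less where a joint would pass 70% of its speed; a pose out of reach is approached as far as the arm can. A call is refused whole if a number of a shift passes 5 or a number of a turn 8.59, either way. A call with a gripper value outside its range is refused whole. "fingers" is the opening, from 0 (shut) to 1 (fully open), set as the call begins (left out, the last holds). The fingers move at their own pace and stop on an object; "grip_force" is the grip in N (left out, the last holds). Time passes only in rows, so rows that do not move let the fingers close, or fill a call up. It gives the time, the measured TCP pose, the force, the opening and the grip force at its end, in the units of the state.
- r.get_state(): the state, without advancing time (a new reading comes with each control period).
- r.snapshot(name): name is "scene" or "top"; returns (picture, depth): 480x640x3 uint8, red, green, blue; 480x640 float32, m along the optical axis (not along the pixel's ray), 0 where there is no reading.
- r.calibration(name): a dict with "fov_y" (degrees; the focal length in pixels is half the picture's height over the tangent of half this angle, whatever the lens; pixels are square), "cx", "cy" (the principal point, pixels), "R" (3x3) and "t" (3): a world point X has camera coordinates R X + t. Camera axes: x right, y down, z forward; pixel columns grow to the right and rows downward; lengths in m; the calibration is good to about 2 mm. A picture is of the moment at which its call begins. calibration takes no time and is no camera call.
- r.finish_job(): hands the job in; it is judged then, once.
The state is a dict: "clock": time; "q": joint angles; "qd": joint speeds; "joint_torque": joint torques, N m; "tool_pos": TCP position; "eef_rot": TCP orientation; "contact_force": force on the tool from outside, world axes, zero at the start; "moment": the same for the moment, N m; "opening": opening from 0.0 (shut) to 1.0 (fully open); "finger_force": force on a finger pad.
Only numpy, scipy, OpenCV 4.12 (cv2) and the standard library are available. Lean on these libraries where they do the work, as an engineer would, in place of code of your own. Each camera call takes 0.05 s, during which the arm holds its last target. There are 200 camera calls.

## Task

Set the knife of the sheet caster to the thin gauge (the one with the narrow blade): slide the gauge's blade flat along the bed and well through under the knife, then press the knife down by its black pad until it nips the blade; never press its edge onto the bare bed. Draw the gauge straight out, so that you feel it drag and the knife is not lifted, and lay it back flat in the white tray. Leave the thick gauge and the things round about where they are.

Things in the scene. Friction and masses are not known exactly. Their poses are not given: they have to be found in the camera images.
- caster: sheet caster, fixed: flat grey bed 260 x 176 mm with a bright ground face 24 mm above the bench, crossed by a knife bridge. Origin at bench level; x along the bed, from the open end near the robot to the knife and the trough behind it. The face is 116 mm wide, x = -135 to +115 mm; the knife's edge is at x = +55 mm, between two steel posts at y = +-74 mm, 108 mm high.
- bed_mid (a point): point of the ground face right under the middle of the knife's edge; axes as the caster's
- knife: knife carrier, sliding straight up and down on the posts: grey bar 150 mm wide with a steel straight-edge (112 mm wide, 6 mm thick) in front and a black pad on top. Origin: middle of the lower edge. Friction bushes hold it at any height: about 3 N pushes it down, 10 N lifts it. It starts 12 to 17 mm above the bed.
- knife_edge (a point): middle of the straight-edge's lower edge; its height above bed_mid is the gap
- knife_pad (a point): middle of the top of the round black press pad (42 mm across, flat on top), 10 mm behind the edge (+x of the caster) and 60 mm above it
- gauge_thin: thin gauge, loose, about 0.16 kg: steel blade 100 mm long, 24 mm wide, 6 mm thick, on the end of an upright black slab handle 75 mm long, 16 mm wide, 44 mm high; one common flat underside. Origin under the middle of the handle; x along the blade to its tip, z up.
- gauge_thin_grip (a point): centre of the thin gauge's handle, 22 mm above the gauge's underside; axes as the gauge's
- gauge_thin_tip (a point): middle of the front end of the thin gauge's blade, 137.5 mm ahead of the handle's centre and 3 mm above the underside
- gauge_thick: thick gauge, not to be used: same handle, but a blade 40 mm wide and 10 mm thick. Origin under the middle of the handle, x to the tip. The two lie side by side in the tray, about 72 mm apart, either of them on either side.
- tray: white gauge tray, fixed: 230 mm long (x), 172 mm wide (y), 13 mm high, walls and floor 4 mm. Origin under its centre, at bench level; the gauges lie along its x, their handle centres 50 mm to its -x side.
- scraper: scraper with an orange handle lying at the right, 162 mm, bystander; origin under its middle
- hex_key: black hex key, 93 mm long and 6 mm thick, bystander near the front edge; origin under its middle
- petri_dish: petri dish, 57 mm across and 12 mm high, bystander; origin under its centre
- beaker: glass beaker, 71 mm across and 90 mm high, bystander; origin under its centre
- tape_roll: roll of tape, 66 mm across and 18 mm high, bystander; origin under its centre

How it is judged:
On the way, in this order (a step that is already met when the one before it is completed fails the run):
1. the thin gauge's blade lies flat under the knife, its tip at least 30 mm beyond the edge (x of gauge_thin_tip in the frame of caster above 0.085 m and y of gauge_thin_tip in the frame of caster between -0.055 and 0.055 m and angle between gauge_thin's own z axis and vertical below 0.12 rad), for 0.2 s.
2. the knife has been pressed down until it nips the blade (gap under 7.2 mm, blade still through) (x of gauge_thin_tip in the frame of caster above 0.08 m and z of knife_edge in the frame of caster below 0.0312 m and contact force between knife and gauge_thin above 0.5 N), for 0.2 s.
3. the gauge is being drawn out with the knife still pressing on the blade (tip 2 to 24 mm beyond the edge) (x of gauge_thin_tip in the frame of caster between 0.057 and 0.079 m and contact force between knife and gauge_thin above 0.3 N), for 0.05 s.
At the end, for the whole second after the job is handed in: the knife's edge stands 5.0 to 7.2 mm above the bed (the thin gauge's 6 mm), the thin gauge lies flat and at rest with handle centre and tip within the tray's walls, and the thick gauge is within 30 mm of where it lay (z of knife_edge in the frame of caster between 0.029 and 0.0312 m and x of gauge_thin_grip in the frame of tray between -0.105 and 0.105 m and y of gauge_thin_grip in the frame of tray between -0.08 and 0.08 m and x of gauge_thin_tip in the frame of tray between -0.112 and 0.112 m and y of gauge_thin_tip in the frame of tray between -0.08 and 0.08 m and angle between gauge_thin's own z axis and vertical below 0.05 rad and linear speed of gauge_thin below 0.02 m/s and distance of gauge_thick from where it was at the start of the episode below 0.03 m); the robot touches nothing.
It fails at once if the thick gauge is moved more than 30 mm (distance of gauge_thick from where it was at the start of the episode above 0.03 m).
It fails at once if the knife's edge is driven down onto the bed (gap under 3 mm) (z of knife_edge in the frame of caster below 0.027 m).
It fails at once if a bystander is moved more than 30 mm (distance of any of scraper, hex_key, petri_dish, beaker, tape_roll from where it was at the start of the episode above 0.03 m).
It also fails if it takes over 67 s, if anything falls off the work surface, if the arm or the gripper's body presses on something with over 40 N, if the wrist force passes 120 N, or if a joint passes its speed limit or range.

## Working session

There is one attempt and no reset: what is moved stays moved. The work goes in short steps, Python scripts to look and compute and a tool call to move; the robot and the scene stay as the last step left them, time stands still between calls to the robot, and variables do not carry over. Pictures are saved under pics/ and viewed, at most 10 in all, crops included, and the job is handed in when it is done.

Besides the shell and the picture viewer there is one more tool, called after "Call:" as name(argument=value, ...) on one line, values as JSON. step_arm: Moves the arm, as the interface text tells. Its arguments: {"type":"object","properties":{"increments":{"type":"array","items":{"type":"array"}},"fingers":{"type":"number"},"grip_force":{"type":"number"}},"required":["increments"]}

```bash
mkdir -p pics; cat > h.py <<'E'
import numpy as np, cv2
from plant import r
def K(n):
    c=r.calibration(n); f=240/np.tan(np.radians(c["fov_y"])/2)
    return f,c["cx"],c["cy"],np.array(c["R"]),np.array(c["t"])
def ray(n,u,v,z):
    f,cx,cy,R,t=K(n); o=-R.T@t; d=R.T@np.array([(u-cx)/f,(v-cy)/f,1]); return o+d*(z-o[2])/d[2]
def dep(n,u,v,D):
    f,cx,cy,R,t=K(n); return R.T@(np.array([(u-cx)/f,(v-cy)/f,1])*D-t)
def cloud(n,D):
    f,cx,cy,R,t=K(n); v,u=np.mgrid[:480,:640]
    P=np.stack([(u-cx)/f*D,(v-cy)/f*D,D],-1)-t
    return P@R
def proj(n,X):
    f,cx,cy,R,t=K(n); p=R@np.array(X)+t; return f*p[0]/p[2]+cx,f*p[1]/p[2]+cy
def snap(n,name):
    p,d=r.snapshot(n); cv2.imwrite(f"pics/{name}.png",p[:,:,::-1]); np.save(f"pics/{name}.npy",d); return p,d
E
python3 - <<'E'
from h import *
for n in("top","scene"):
    snap(n,n+"0"); f,cx,cy,R,t=K(n); print(n,f,cx,cy,-R.T@t,R.round(3).tolist())
print(r.get_state())
E
```

```text
top 517.5621193910823 319.0157641237364 239.51986127053792 [ 0.35199513 -0.02903211  1.24881564] [[-0.023, -1.0, -0.007], [-0.982, 0.023, -0.186], [0.186, 0.003, -0.983]]
scene 500.41003209177495 323.26567209708423 240.72275444406333 [0.24536674 0.72013341 0.60563849] [[-0.907, -0.42, 0.025], [-0.253, 0.498, -0.829], [0.336, -0.759, -0.558]]
{'clock': 0.1, 'q': array([ 1.19679253,  0.6899076 , -0.19448104,  1.56617641,  0.15734848,
        0.90248008, -0.21506076]), 'qd': array([ 5.92263293e-05, -8.41419395e-04,  2.02540927e-03, -4.22234926e-03,
       -7.53274805e-04,  4.11346065e-04,  8.11623705e-04]), 'joint_torque': array([-4.11344648e-03, -5.28495705e+01, -1.27170146e+00, -1.53838509e+01,
       -5.25780057e-02,  1.96996378e-03,  5.30614579e-05]), 'tool_pos': array([ 0.24759425, -0.57329199,  0.23800152]), 'eef_rot': array([ 9.79272724e-01,  2.02544585e-01, -2.42802525e-04, -7.51543930e-04]), 'contact_force': array([-0.85080355,  0.33341544,  0.13105408]), 'moment': array([ 0.00167967, -0.01153107,  0.02814521]), 'finger_force': 0.0, 'opening': 0.9971385151566597}
```

View pics/top0.png

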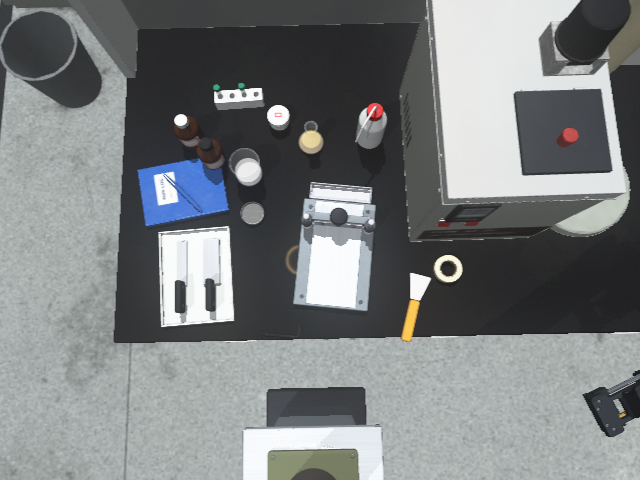

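View pics/scene0.png

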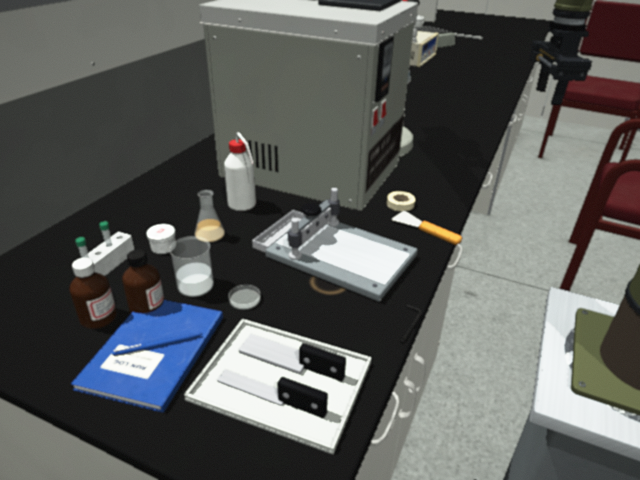

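The top view shows the thin gauge on the left of the tray: blade at about col 181, rows 241–280, handle near (181,296). The thick gauge is at col 211. The caster face runs from about (333,306) to (340,220), with the pad at (339,216). Next I'll measure them.

```bash
python3 - <<'E'
from h import *
im=cv2.imread("pics/top0.png");D=np.load("pics/top0.npy");P=cloud("top",D)
g=im.max(2)
def rect(mask,z,lab):
    cs,_=cv2.findContours(mask.astype(np.uint8),cv2.RETR_EXTERNAL,cv2.CHAIN_APPROX_NONE)
    for c in cs:
        if cv2.contourArea(c)<25: continue
        w=np.array([ray("top",u,v,z)[:2] for u,v in c[:,0]],np.float32)
        R=cv2.minAreaRect(w*1000); print(lab,np.round(R[0],1),np.round(R[1],1),round(R[2],1),c[:,0].mean(0).round(1))
box=np.zeros((480,640),bool); box[225:330,155:240]=1
dark=box&(g<90)
for a,b in((172,190),(202,220)):
    m=dark.copy(); m[:,:a]=0; m[:,b:]=0; m[:275]=0; m[318:]=0
    rect(m,.048,"handle")
    q=P[m]; print("z pct",np.percentile(q[:,2],[5,50,95]))
    hi=m&(P[...,2]>.042); p=P[hi][:,:2]*1000
    print(" cloud",cv2.minAreaRect(p.astype(np.float32)),hi.sum())
box2=box.copy(); rect(box2&(g>120),.013,"tray")
# caster face
b=np.zeros_like(box); b[215:312,288:385]=1
rect(b&(g>205),.024,"face")
for u,v in((325,270),(350,260),(339,215),(307,222),(369,224),(181,255),(211,260),(222,300)): print((u,v),P[v-1:v+2,u-1:u+2].reshape(-1,3).mean(0).round(4),im[v,u])
E
python3 - <<'E'
import cv2
a=cv2.imread("pics/top0.png")
cv2.imwrite("pics/c1.png",cv2.resize(a[175:335,150:390],None,fx=3.3,fy=3.3,interpolation=cv2.INTER_CUBIC))
E
```

```text
handle [452.6 300.3] [72.6 21. ] 1.7 [179.5 296.5]
z pct [0.02201413 0.04665539 0.05192392]
 cloud ((452.8694763183594, 304.2174072265625), (72.05805206298828, 16.04964256286621), 2.30474853515625) 215
handle [455.6 230.9] [72.5 21. ] 0.9 [209.9 294.9]
z pct [0.02174848 0.04704408 0.05182912]
 cloud ((394.871337890625, 119.91146850585938), (302.7182312011719, 66.7226791381836), 61.51061248779297) 215
tray [505.7 273.5] [230.1 173.9] 3.5 [195.2 276.3]
face [507.5 -57.8] [118.2 164. ] 83.0 [333.4 271.1]
(325, 270) [ 0.5094 -0.0384  0.0243] [253 252 250]
(350, 260) [ 0.5321 -0.0988  0.0238] [253 252 249]
(339, 215) [ 0.6254 -0.0729  0.0984] [85 80 77]
(307, 222) [0.6144 0.0008 0.0824] [79 73 71]
(369, 224) [ 0.6019 -0.1401  0.1021] [133 128 124]
(181, 255) [0.5558 0.3095 0.0114] [241 235 233]
(211, 260) [0.5412 0.2356 0.0155] [242 236 234]
(222, 300) [0.4453 0.2099 0.005 ] [240 240 237]
```

View pics/c1.png

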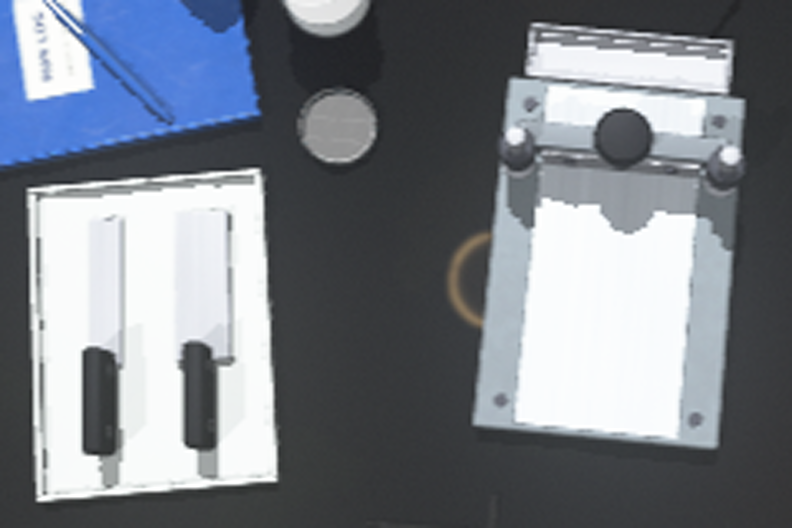

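The crop confirms it: the thin gauge is on the left (tip about pixel (182.4,240.8), handle (180,296)), and the pad is the black disc at about (339,216). The caster is yawed about -7°. Now to refine the yaws and the pad.

```bash
python3 - <<'E'
from h import *
im=cv2.imread("pics/top0.png");D=np.load("pics/top0.npy");P=cloud("top",D);g=im.max(2).astype(int)
print("tip",ray("top",182.4,240.8,.010), "edges R",ray("top",187.9,240.2,.007),ray("top",186.1,285.6,.007),"L",ray("top",176.8,241.5,.010),ray("top",175.5,279,.010))
# blade by depth: rows
b=np.zeros(g.shape,bool); b[240:279,165:198]=1
zz=P[...,2]; print("floor z",np.median(zz[245:280,166:172]),"blade z",np.median(zz[245:275,179:184]))
cs=[]
for v in range(244,277,4):
    row=[round(1000*zz[v-1:v+2,u].mean()) for u in range(168,196)]; print(v,row)
m=b&(zz>.0085);pts=P[m]; 
vx=np.polyfit(pts[:,0],pts[:,1],1); print("blade fit yaw",np.degrees(np.arctan(vx[0])),np.polyval(vx,.5))
# face edges below the shadow
L=[];R_=[]
for v in range(240,302,3):
    us=np.where(g[v,290:385]>225)[0]+290
    L.append(ray("top",us[0]-.5,v,.024)[:2]);R_.append(ray("top",us[-1]+.5,v,.024)[:2])
for e in(L,R_):
    e=np.array(e);k=np.polyfit(e[:,0],e[:,1],1);print("face edge",np.degrees(np.arctan(k[0])),np.polyval(k,.5),np.polyval(k,.62),np.abs(np.polyval(k,e[:,0])-e[:,1]).max())
m=np.zeros(g.shape,bool);m[203:228,325:355]=1
m&=(zz>.092); q=P[m];print("pad",m.sum(),np.median(q,0),(q.max(0)+q.min(0))/2,q.max(0)-q.min(0))
for a in((300,316),(361,378)):
    m=np.zeros(g.shape,bool);m[205:232,a[0]:a[1]]=1;m&=zz>.1;q=P[m];print("post",m.sum(),np.median(q,0),q.max(0))
n=im[..., :].max(2)<100
E
```

```text
tip [0.59103482 0.30742111 0.01      ] edges R [0.59278669 0.29480337 0.007     ] [0.48166779 0.29640938 0.007     ] L [0.58962255 0.32105451 0.01      ] [0.49785433 0.32156595 0.01      ]
floor z 0.004893122725979384 blade z 0.011079603197516058
244 [6, 4, 8, 5, 1, 4, 6, 6, 5, 9, 8, 10, 10, 12, 13, 11, 11, 14, 12, 8, 4, 5, 9, 2, 7, 4, 3, 6]
248 [3, 8, 5, 2, 5, 4, 6, 2, 8, 11, 11, 10, 12, 9, 12, 10, 12, 11, 10, 6, 6, 7, 6, 3, 6, 5, 3, 5]
252 [5, 4, 6, 3, 5, 3, 5, 4, 6, 12, 13, 424, 11, 10, 9, 10, 10, 11, 11, 8, 6, 4, 5, 3, 3, 7, 6, 4]
256 [6, 4, 5, 5, 7, 3, 0, 5, 4, 13, 12, 11, 11, 10, 12, 10, 12, 9, 12, 8, 7, 5, 4, 5, 4, 4, 5, 2]
260 [3, 5, 5, 2, 5, 6, 5, 6, 6, 11, 10, 10, 11, 12, 12, 12, 10, 12, 10, 9, 5, 5, 3, 6, 2, 7, 4, 4]
264 [6, 4, 5, 4, 5, 5, 3, 5, 5, 10, 13, 11, 12, 8, 14, 10, 8, 10, 11, 9, 6, 3, 5, 7, 6, 4, 5, 5]
268 [5, 4, 3, 4, 4, 2, 2, 5, 6, 11, 12, 12, 9, 9, 10, 10, 8, 10, 13, 7, 2, 5, 3, 5, 3, 5, 4, 5]
272 [5, 6, 3, 6, 3, 5, 6, 2, 3, 10, 11, 9, 9, 9, 12, 14, 10, 12, 10, 8, 5, 6, 4, 3, 7, 4, 6, 2]
276 [3, 4, 2, 6, 5, 3, 4, 7, 421, 11, 11, 11, 12, 10, 13, 13, 8, 9, 8, 8, 5, 2, 5, 6, 4, 6, 6, 3]
blade fit yaw 40.958538626397335 0.26472061732708174
face edge -7.1674914111704675 0.0021577481151152517 -0.0129326098301175 0.0015421533785795472
face edge -6.876487807386789 -0.11577676250619032 -0.13024839563801152 0.0009795576969114511
pad 240 [ 0.62305905 -0.07258019  0.09704818] [ 0.49767383 -0.06023825  0.67042392] [0.2913574  0.06241229 1.15678345]
post 33 [0.62250504 0.00203996 0.10773967] [0.62952171 0.00684103 0.11142791]
post 35 [ 0.60488243 -0.14431436  0.10766551] [ 0.61216924 -0.02903211  1.24881564]
```

Geometry agrees with the given sizes:

| Item | Position (m) | Yaw |
|---|---|---|
| Thin handle | (0.453, 0.304) | about 1.5° |
| Caster | axis through the points below | -7.05° |
| Knife edge | (0.6137, -0.0710) | – |
| Pad | (0.6236, -0.0722), z 0.098 | – |

Moving over the handle now.

Call:
step_arm(increments=[[[1.5,4.4,0],[0,0,-1.1]],[[1.5,4.4,0],[0,0,-1.1]],[[1.5,4.4,0],[0,0,-1.1]],[[1.5,4.4,0],[0,0,-1.1]],[[1.5,4.4,0],[0,0,-1.1]],[[1.5,4.4,0],[0,0,-1.1]],[[1.5,4.4,0],[0,0,-1.1]],[[1.5,4.4,0],[0,0,-1.1]],[[1.5,4.4,0],[0,0,-1.1]],[[1.5,4.4,0],[0,0,-1.1]]], fingers=0.45, grip_force=30)

```text
clock: 1.1
tool_pos: [0.3981, -0.132, 0.2387]
eef_rot: [0.994, 0.107, -0.0, 0.0]
contact_force: [1.4, -0.8, -0.2]
opening: 0.45
finger_force: 0.0
```

Call:
step_arm(increments=[[[0.55,4.35,0],[0,0,-1.1]],[[0.55,4.35,0],[0,0,-1.1]],[[0.55,4.35,0],[0,0,-1.1]],[[0.55,4.35,0],[0,0,-1.1]],[[0.55,4.35,0],[0,0,-1.1]],[[0.55,4.35,0],[0,0,-1.1]],[[0.55,4.35,0],[0,0,-1.1]],[[0.55,4.35,0],[0,0,-1.1]],[[0.55,4.35,0],[0,0,-1.1]],[[0.55,4.35,0],[0,0,-1.1]]])

```text
clock: 2.1
tool_pos: [0.4526, 0.303, 0.2385]
eef_rot: [1.0, 0.012, -0.0, 0.0]
contact_force: [0.9, -0.9, 0.5]
opening: 0.449
finger_force: 0.0
```

Call:
step_arm(increments=[[[0,0,-3],[0,0,0]],[[0,0,-3],[0,0,0]],[[0,0,-3],[0,0,0]],[[0,0,-3],[0,0,0]],[[0,0,-3],[0,0,0]],[[0,0,-3],[0,0,0]],[[0,0,-2],[0,0,0]],[[0,0,-1.5],[0,0,0]],[[0,0,-1],[0,0,0]],[[0,0,-0.35],[0,0,0]]])

```text
clock: 3.1
tool_pos: [0.4527, 0.3012, 0.0095]
eef_rot: [1.0, 0.012, -0.0, 0.0]
contact_force: [-0.4, 0.3, 1.7]
opening: 0.447
finger_force: 0.0
```

Call:
step_arm(increments=[[[0,0,0],[0,0,0]],[[0,0,0],[0,0,0]],[[0,0,0],[0,0,0]],[[0,0,0],[0,0,0]],[[0,0,0],[0,0,0]],[[0,0,0],[0,0,0]],[[0,0,0],[0,0,0]],[[0,0,0.5],[0,0,0]],[[0,0,2],[0,0,0]],[[0,0,3],[0,0,0]]], fingers=0, grip_force=40)

```text
clock: 4.1
tool_pos: [0.4516, 0.3001, 0.0646]
eef_rot: [1.0, 0.012, -0.002, 0.001]
contact_force: [0.7, -0.5, -0.2]
opening: 0.177
finger_force: 39.8
```

Call:
step_arm(increments=[[[0,0,3],[0,0,0]],[[-0.1,-3.5,3],[0,0,-0.9]],[[-0.1,-4.2,0],[0,0,-1]],[[-0.1,-4.2,0],[0,0,-1]],[[-0.1,-4.2,0],[0,0,-1]],[[-0.1,-4.2,0],[0,0,-1]],[[-0.1,-4.2,0],[0,0,-1]],[[-0.1,-4.2,0],[0,0,-1]],[[-0.1,-4.2,0],[0,0,-1]],[[-0.1,-2.1,0],[0,0,-0.6]]])

```text
clock: 5.1
tool_pos: [0.4427, -0.0532, 0.1254]
eef_rot: [0.998, -0.065, -0.001, 0.001]
contact_force: [0.8, -0.5, -1.6]
opening: 0.174
finger_force: 39.8
```

```bash
python3 - <<'E'
from h import *
s=r.get_state();print(s["tool_pos"],s["eef_rot"],s["contact_force"],s["opening"],s["finger_force"])
a,D=snap("top","top1"); b,D2=snap("scene","scene1")
x=cv2.resize(a[185:335,250:400][:,:,::-1],(400,400)); y=cv2.resize(b[190:330,230:430][:,:,::-1],(400,280)); z=np.zeros((400,800,3),np.uint8); z[:,:400]=x; z[:280,400:]=y
cv2.imwrite("pics/c2.png",z)
P=cloud("top",D)
for u in (318,322,326,330,334): print(u,[(round(P[v,u,0],3),round(P[v,u,1],3),round(P[v,u,2]*1000)) for v in range(222,262,6)])
E
```

```text
[ 0.44274085 -0.05321484  0.12537661] [ 9.97867393e-01 -6.52596537e-02 -5.66206400e-04  1.23402067e-03] [ 0.83864743 -0.52851869 -1.63214677] 0.17363796329475975 39.79971120133996
318 [(np.float64(0.617), np.float64(-0.025), 69), (np.float64(0.612), np.float64(-0.024), 22), (np.float64(0.597), np.float64(-0.024), 28), (np.float64(0.582), np.float64(-0.023), 25), (np.float64(0.567), np.float64(-0.023), 26), (np.float64(0.553), np.float64(-0.023), 24), (np.float64(0.467), np.float64(-0.025), 497)]
322 [(np.float64(0.616), np.float64(-0.034), 71), (np.float64(0.611), np.float64(-0.034), 27), (np.float64(0.597), np.float64(-0.033), 24), (np.float64(0.582), np.float64(-0.033), 26), (np.float64(0.568), np.float64(-0.033), 21), (np.float64(0.553), np.float64(-0.032), 25), (np.float64(0.465), np.float64(-0.031), 507)]
326 [(np.float64(0.615), np.float64(-0.043), 77), (np.float64(0.612), np.float64(-0.043), 24), (np.float64(0.596), np.float64(-0.043), 26), (np.float64(0.583), np.float64(-0.043), 20), (np.float64(0.568), np.float64(-0.042), 23), (np.float64(0.552), np.float64(-0.042), 27), (np.float64(0.463), np.float64(-0.036), 521)]
330 [(np.float64(0.616), np.float64(-0.053), 71), (np.float64(0.611), np.float64(-0.053), 23), (np.float64(0.597), np.float64(-0.053), 24), (np.float64(0.581), np.float64(-0.052), 27), (np.float64(0.567), np.float64(-0.052), 25), (np.float64(0.48), np.float64(-0.043), 464), (np.float64(0.46), np.float64(-0.042), 537)]
334 [(np.float64(0.61), np.float64(-0.061), 97), (np.float64(0.611), np.float64(-0.063), 25), (np.float64(0.576), np.float64(-0.06), 126), (np.float64(0.563), np.float64(-0.059), 121), (np.float64(0.549), np.float64(-0.059), 126), (np.float64(0.48), np.float64(-0.049), 467), (np.float64(0.458), np.float64(-0.047), 549)]
```

View pics/c2.png

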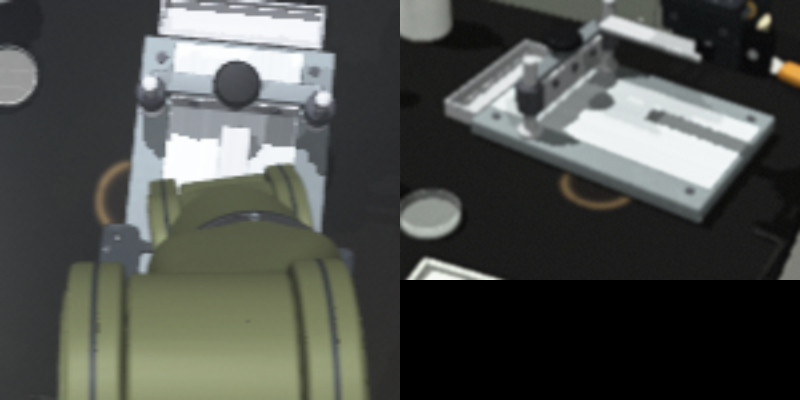

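The gauge is held straight, with the tip at about pixel (338,233) in line with the caster and clear of the knife. Lowering it onto the bed.

Call:
step_arm(increments=[[[0,0.3,-2],[0,0,0.4]],[[0,0,-2],[0,0,0]],[[0,0,-2],[0,0,0]],[[0,0,-1.5],[0,0,0]],[[0,0,-1],[0,0,0]],[[0,0,-0.6],[0,0,0]],[[0,0,-0.2],[0,0,0]],[[0,0,-0.1],[0,0,0]],[[0,0,0],[0,0,0]],[[0,0,0],[0,0,0]]])

```text
clock: 6.2
tool_pos: [0.4454, -0.045, 0.0325]
eef_rot: [0.998, -0.058, -0.001, -0.0]
contact_force: [-0.0, 0.1, -1.2]
opening: 0.181
finger_force: 39.8
```

Call:
step_arm(increments=[[[0,-0.2,-0.05],[0,0,-0.2]],[[0,-0.2,-0.05],[0,0,-0.2]],[[0,0,-0.05],[0,0,0]],[[0,0,-0.05],[0,0,0]],[[0,0,-0.05],[0,0,0]],[[0,0,0],[0,0,0]],[[0,0,0],[0,0,0]],[[0,0,0],[0,0,0]],[[0,0,0],[0,0,0]],[[0,0,0],[0,0,0]]])

```text
clock: 7.2
tool_pos: [0.4453, -0.0503, 0.031]
eef_rot: [0.998, -0.063, -0.001, 0.0]
contact_force: [-0.9, -0.1, 11.3]
opening: 0.174
finger_force: 39.8
```

Call:
step_arm(increments=[[[0,0,0.06],[0,0,0]],[[0.9,-0.11,0],[0,0,0]],[[0.9,-0.11,0],[0,0,0]],[[0.9,-0.11,0],[0,0,0]],[[0.9,-0.11,0],[0,0,0]],[[0.9,-0.11,0],[0,0,0]],[[0.9,-0.11,0],[0,0,0]],[[0.9,-0.11,0],[0,0,0]],[[0.9,-0.11,0],[0,0,0]],[[0.9,-0.11,0],[0,0,0]]])

```text
clock: 8.2
tool_pos: [0.5238, -0.0602, 0.031]
eef_rot: [0.998, -0.062, -0.003, 0.001]
contact_force: [-4.7, 0.3, 8.4]
opening: 0.179
finger_force: 39.8
```

Call:
step_arm(increments=[[[0,0,0],[0,0,0]],[[0,0,0],[0,0,0]],[[0,0,-0.02],[0,0,0]],[[0,0,0],[0,0,0]],[[0,0,0],[0,0,0]],[[0,0,0],[0,0,0]],[[0,0,0],[0,0,0]],[[0,0,0],[0,0,0]],[[0,0,0],[0,0,0]],[[0,0,0],[0,0,0]]])

```text
clock: 9.2
tool_pos: [0.5265, -0.0604, 0.031]
eef_rot: [0.998, -0.063, -0.001, 0.0]
contact_force: [-2.1, -1.2, 7.9]
opening: 0.178
finger_force: 39.8
```

Call:
step_arm(increments=[[[0,0,0],[0,0,0]],[[0,0,0],[0,0,0]],[[0,0,0],[0,0,0]],[[0,0,0],[0,0,0]],[[0,0,1],[0,0,0]],[[0,0,2],[0,0,0]],[[0,0,3],[0,0,0]],[[0,0,3],[0,0,0]],[[0,0,2],[0,0,0]],[[0,0,0],[0,0,0]]], fingers=0.45)

```text
clock: 10.2
tool_pos: [0.528, -0.0597, 0.1434]
eef_rot: [0.998, -0.062, 0.001, -0.0]
contact_force: [1.0, 0.3, -0.8]
opening: 0.45
finger_force: 0.0
```

```bash
python3 - <<'E'
from h import *
a,D=snap("top","top2"); b,D2=snap("scene","scene2")
x=cv2.resize(a[185:335,250:400][:,:,::-1],(400,400)); y=cv2.resize(b[190:330,230:430][:,:,::-1],(400,280)); z=np.zeros((400,800,3),np.uint8); z[:,:400]=x; z[:280,400:]=y
cv2.imwrite("pics/c3.png",z)
print(proj("scene",[.6137,-.0710,.036]),proj("scene",[.6137,-.0710,.030]),proj("scene",[.6236,-.0722,.098]))
E
```

```text
(np.float64(315.48958386901563), np.float64(233.45128733126535)) (np.float64(315.4439737478858), np.float64(235.85648073985695)) (np.float64(311.8143920182779), np.float64(206.26430400739508))
```

View pics/c3.png

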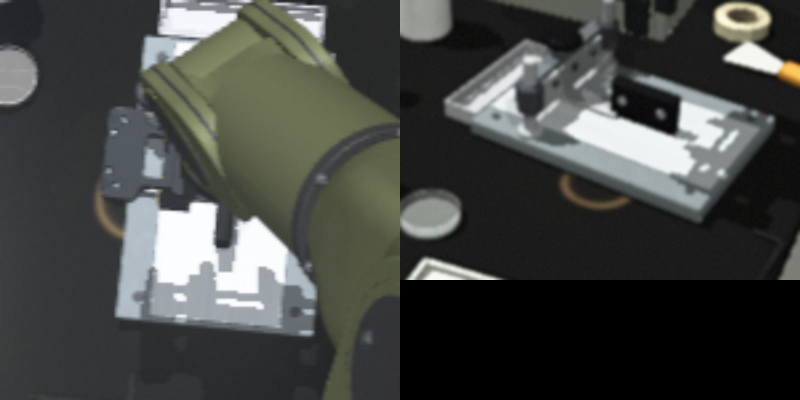

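The gauge lies flat through under the knife, with its handle in front of the bridge. Moving the closed fingers over the pad.

Call:
step_arm(increments=[[[1,-0.1,0],[0,0,0]],[[1,-0.15,0],[0,0,0]],[[1,-0.15,0],[0,0,0]],[[1,-0.15,0],[0,0,0]],[[1,-0.15,0],[0,0,0]],[[1,-0.15,0],[0,0,0]],[[1,-0.15,0],[0,0,0]],[[1,-0.15,0],[0,0,0]],[[1,-0.1,0],[0,0,0]],[[0.5,0,0],[0,0,0]]], fingers=0)

```text
clock: 11.3
tool_pos: [0.622, -0.0725, 0.1389]
eef_rot: [0.998, -0.062, -0.002, -0.0]
contact_force: [-0.2, -0.5, 0.5]
opening: 0.005
finger_force: 0.0
```

Call:
step_arm(increments=[[[0,0,-0.5],[0,0,0]],[[0,0,-0.5],[0,0,0]],[[0,0,-0.5],[0,0,0]],[[0,0,-0.5],[0,0,0]],[[0,0,-0.5],[0,0,0]],[[0,0,-0.5],[0,0,0]],[[0,0,-0.5],[0,0,0]],[[0,0,0],[0,0,0]],[[0,0,0],[0,0,0]],[[0,0,0],[0,0,0]]])

```text
clock: 12.3
tool_pos: [0.6215, -0.0723, 0.1056]
eef_rot: [0.998, -0.062, -0.001, -0.0]
contact_force: [0.0, -1.1, 0.1]
opening: 0.003
finger_force: 0.0
```

Call:
step_arm(increments=[[[0.1,0,-0.1],[0,0,0]],[[0.1,0,-0.1],[0,0,0]],[[0,0,-0.1],[0,0,0]],[[0,0,-0.1],[0,0,0]],[[0,0,-0.1],[0,0,0]],[[0,0,-0.1],[0,0,0]],[[0,0,-0.1],[0,0,0]],[[0,0,-0.1],[0,0,0]],[[0,0,-0.1],[0,0,0]],[[0,0,-0.1],[0,0,0]]])

```text
clock: 13.3
tool_pos: [0.6233, -0.0723, 0.0955]
eef_rot: [0.998, -0.062, -0.001, 0.0]
contact_force: [-1.1, -0.6, 2.3]
opening: 0.002
finger_force: 1.4
```

Call:
step_arm(increments=[[[0,0,-0.05],[0,0,0]],[[0,0,-0.05],[0,0,0]],[[0,0,-0.05],[0,0,0]],[[0,0,-0.05],[0,0,0]],[[0,0,-0.05],[0,0,0]],[[0,0,-0.05],[0,0,0]],[[0,0,-0.05],[0,0,0]],[[0,0,-0.05],[0,0,0]],[[0,0,0],[0,0,0]],[[0,0,0],[0,0,0]]])

```text
clock: 14.3
tool_pos: [0.6233, -0.0723, 0.0912]
eef_rot: [0.998, -0.062, -0.001, -0.0]
contact_force: [-0.6, -0.6, 1.8]
opening: 0.006
finger_force: 0.8
```

Call:
step_arm(increments=[[[0,0,-0.03],[0,0,0]],[[0,0,-0.03],[0,0,0]],[[0,0,-0.03],[0,0,0]],[[0,0,-0.03],[0,0,0]],[[0,0,-0.03],[0,0,0]],[[0,0,0],[0,0,0]],[[0,0,0],[0,0,0]],[[0,0,0],[0,0,0]],[[0,0,0],[0,0,0]],[[0,0,0],[0,0,0]]])

```text
clock: 15.3
tool_pos: [0.6233, -0.0723, 0.0902]
eef_rot: [0.998, -0.062, -0.001, 0.0]
contact_force: [-2.5, -0.1, 6.0]
opening: 0.009
finger_force: 2.8
```

Call:
step_arm(increments=[[[0,0,-0.04],[0,0,0]],[[0,0,-0.04],[0,0,0]],[[0,0,-0.04],[0,0,0]],[[0,0,-0.04],[0,0,0]],[[0,0,0],[0,0,0]],[[0,0,0],[0,0,0]],[[0,0,0],[0,0,0]],[[0,0,0],[0,0,0]],[[0,0,0],[0,0,0]],[[0,0,0],[0,0,0]]])

```text
clock: 16.3
tool_pos: [0.6233, -0.0723, 0.0901]
eef_rot: [0.998, -0.062, -0.001, 0.0]
contact_force: [-4.1, 0.2, 15.4]
opening: 0.007
finger_force: 7.6
```

The knife is firmly on the blade: 15 N, and the height has stopped changing. Lifting off and going back to the handle.

Call:
step_arm(increments=[[[0,0,0.2],[0,0,0]],[[0,0,0.5],[0,0,0]],[[0,0,2],[0,0,0]],[[0,0,3],[0,0,0]],[[-1.6,0.2,0],[0,0,0]],[[-2,0.25,0],[0,0,0]],[[-2,0.25,0],[0,0,0]],[[-2,0.25,0],[0,0,0]],[[-2,0.25,0],[0,0,0]],[[0,0,0],[0,0,0]]], fingers=0.45)

```text
clock: 17.3
tool_pos: [0.5246, -0.0603, 0.1451]
eef_rot: [0.998, -0.062, -0.003, 0.0]
contact_force: [-0.5, 0.4, -0.3]
opening: 0.447
finger_force: 0.0
```

Call:
step_arm(increments=[[[0,0,0],[0,0,0]],[[0,0,0],[0,0,0]],[[0,0,0],[0,0,0]],[[0,0,-1],[0,0,0]],[[0,0,-1],[0,0,0]],[[0,0,-1],[0,0,0]],[[0,0,0],[0,0,0]],[[0,0,0],[0,0,0]],[[0,0,0],[0,0,0]],[[0,0,0],[0,0,0]]])

```text
clock: 18.3
tool_pos: [0.5276, -0.0603, 0.1155]
eef_rot: [0.998, -0.062, -0.001, -0.0]
contact_force: [0.2, 0.0, 0.0]
opening: 0.448
finger_force: 0.0
```

```bash
python3 - <<'E'
from h import *
s=r.get_state();print(s["tool_pos"],s["eef_rot"])
a,D=snap("top","top3"); b,D2=snap("scene","scene3")
x=cv2.resize(a[185:335,250:400][:,:,::-1],(400,400)); y=cv2.resize(b[190:330,230:430][:,:,::-1],(400,280)); z=np.zeros((400,800,3),np.uint8); z[:,:400]=x; z[:280,400:]=y
cv2.imwrite("pics/c4.png",z)
b0=cv2.imread("pics/scene2.png");print("handle diff",np.abs(b0[220:260,330:372].astype(int)-b[220:260,330:372,::-1]).mean())
E
```

```text
[ 0.52756333 -0.06026616  0.11554412] [ 9.98060357e-01 -6.22462944e-02 -9.55372175e-04 -9.48315637e-05]
handle diff 3.4720238095238094
```

View pics/c4.png

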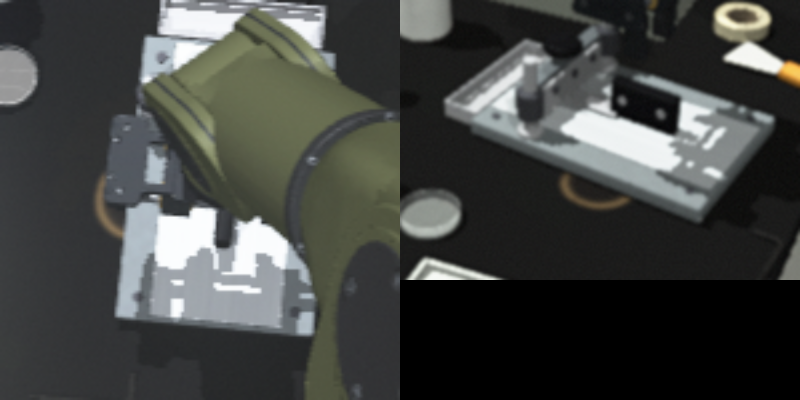

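The knife is down and the gauge has not moved. Descending and gripping the handle.

Call:
step_arm(increments=[[[0,0,-1.5],[0,0,0]],[[0,0,-1.5],[0,0,0]],[[0,0,-1.5],[0,0,0]],[[0,0,-1.5],[0,0,0]],[[0,0,-1],[0,0,0]],[[0,0,-0.7],[0,0,0]],[[0,0,-0.4],[0,0,0]],[[0,0,-0.2],[0,0,0]],[[0,0,0],[0,0,0]],[[0,0,0],[0,0,0]]])

```text
clock: 19.4
tool_pos: [0.5276, -0.0603, 0.0326]
eef_rot: [0.998, -0.062, -0.001, -0.0]
contact_force: [-0.7, 0.2, -0.3]
opening: 0.449
finger_force: 0.0
```

Call:
step_arm(increments=[[[0,0,0],[0,0,0]],[[0,0,0],[0,0,0]],[[0,0,0],[0,0,0]],[[0,0,0],[0,0,0]],[[0,0,0],[0,0,0]],[[0,0,0],[0,0,0]],[[0,0,0],[0,0,0]],[[0,0,0],[0,0,0]],[[0,0,0],[0,0,0]],[[0,0,0],[0,0,0]]], fingers=0)

```text
clock: 20.4
tool_pos: [0.5274, -0.0604, 0.0324]
eef_rot: [0.998, -0.062, -0.001, 0.0]
contact_force: [-0.8, -0.9, 4.0]
opening: 0.176
finger_force: 40.0
```

Call:
step_arm(increments=[[[-0.2,0.02,-0.03],[0,0,0]],[[-0.4,0.05,0],[0,0,0]],[[-0.4,0.05,0],[0,0,0]],[[-0.4,0.05,0],[0,0,0]],[[-0.4,0.05,0],[0,0,0]],[[-0.4,0.05,0],[0,0,0]],[[-0.4,0.05,0],[0,0,0]],[[-0.4,0.05,0],[0,0,0]],[[-0.4,0.05,0],[0,0,0]],[[-0.4,0.05,0],[0,0,0]]])

```text
clock: 21.4
tool_pos: [0.495, -0.055, 0.0324]
eef_rot: [0.998, -0.063, 0.004, -0.002]
contact_force: [9.4, -0.5, -2.0]
opening: 0.176
finger_force: 40.0
```

Drag of about 9 N is felt. Continuing straight out.

Call:
step_arm(increments=[[[-0.3,0.04,-0.02],[0,0,0]],[[-0.3,0.04,0],[0,0,0]],[[-0.3,0.04,0],[0,0,0]],[[-0.4,0.05,0],[0,0,0]],[[-0.5,0.06,0],[0,0,0]],[[-0.5,0.06,0],[0,0,0]],[[-0.5,0.06,0],[0,0,0]],[[-0.5,0.06,0],[0,0,0]],[[-0.5,0.06,0],[0,0,0]],[[-0.5,0.06,0],[0,0,0]]])

```text
clock: 22.4
tool_pos: [0.4492, -0.0497, 0.0324]
eef_rot: [0.998, -0.063, 0.002, -0.001]
contact_force: [4.3, 0.3, 7.1]
opening: 0.174
finger_force: 40.0
```

Call:
step_arm(increments=[[[-0.8,0.1,0],[0,0,0]],[[-0.8,0.1,0],[0,0,0]],[[-0.8,0.1,0],[0,0,0]],[[0,0,0],[0,0,0]],[[0,0,0],[0,0,0]],[[0,0,1],[0,0,0]],[[0,0,2],[0,0,0]],[[0,0,3],[0,0,0]],[[0,0,3],[0,0,0]],[[0,0,0],[0,0,0]]])

```text
clock: 23.4
tool_pos: [0.4309, -0.0483, 0.1301]
eef_rot: [0.998, -0.063, -0.005, -0.001]
contact_force: [0.9, 0.3, -1.4]
opening: 0.18
finger_force: 40.0
```

Call:
step_arm(increments=[[[0.3,2.5,0],[0,0,0.8]],[[0.3,4,0],[0,0,1]],[[0.3,4,0],[0,0,1]],[[0.3,4,0],[0,0,1]],[[0.3,4,0],[0,0,1]],[[0.3,4,0],[0,0,1]],[[0.3,4,0],[0,0,1]],[[0.3,4,0],[0,0,1]],[[0.3,3,0],[0,0,0.6]],[[0,1,0],[0,0,0.2]]])

```text
clock: 24.4
tool_pos: [0.4556, 0.3012, 0.1267]
eef_rot: [1.0, 0.015, -0.007, -0.001]
contact_force: [0.1, -0.3, -1.2]
opening: 0.175
finger_force: 40.0
```

Call:
step_arm(increments=[[[0,0,0],[0,0,0]],[[0,0,0],[0,0,0]],[[0,0,0],[0,0,0]],[[0,0,0],[0,0,0]],[[0,0,0],[0,0,0]],[[0,0,0],[0,0,0]],[[0,0,0],[0,0,0]],[[0,0,0],[0,0,0]],[[0,0,0],[0,0,0]],[[0,0,0],[0,0,0]]])

```text
clock: 25.4
tool_pos: [0.456, 0.2967, 0.1275]
eef_rot: [1.0, 0.013, -0.008, 0.0]
contact_force: [0.4, -1.0, -2.1]
opening: 0.179
finger_force: 40.0
```

```bash
python3 - <<'E'
from h import *
s=r.get_state();print(s["tool_pos"],s["eef_rot"])
a,D=snap("top","top4"); P=cloud("top",D)
b,_=snap("scene","scene4")
for box,zl in(((200,230,322,356),.085),):
    q=P[box[0]:box[1],box[2]:box[3]].reshape(-1,3);q=q[(q[:,2]>.08)&(q[:,2]<.2)];print(len(q),np.median(q,0),np.percentile(q[:,2],[10,50,90]))
x=cv2.resize(a[175:335,150:250][:,:,::-1],(375,600)); y=cv2.resize(b[190:450,180:430][:,:,::-1],(425,442)); z=np.zeros((600,800,3),np.uint8); z[:,:375]=x; z[:442,375:]=y
cv2.imwrite("pics/c5.png",z)
E
```

```text
[0.45598874 0.29674604 0.12752183] [ 9.99886086e-01  1.29715144e-02 -7.71578614e-03  1.45185589e-04]
251 [ 0.62313332 -0.0729407   0.08913814] [0.08555434 0.08913814 0.09193474]
```

View pics/c5.png

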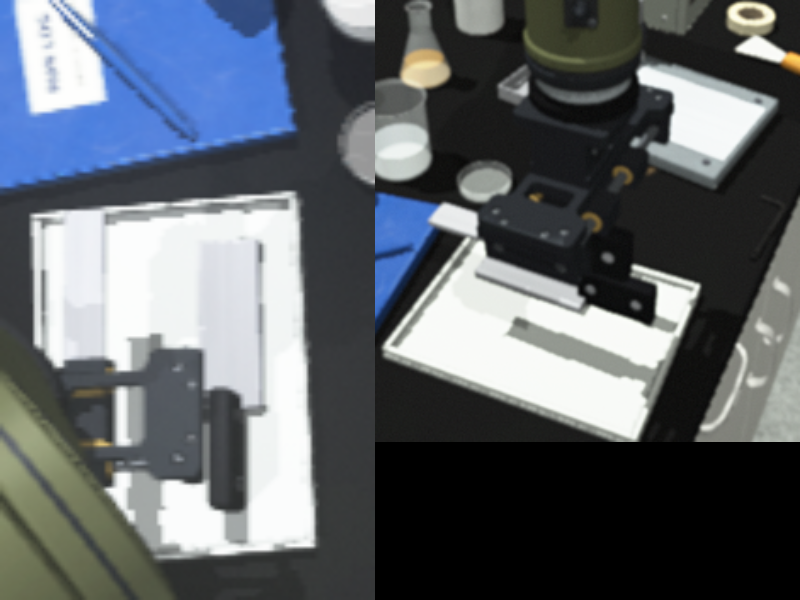

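The pad now reads z≈0.089, so the gap is about 6 mm. The gauge hangs over its old place, with the thick gauge undisturbed. Lowering it with small corrections.

Call:
step_arm(increments=[[[-0.1,0.2,-1],[0,-0.4,0]],[[-0.1,0.2,-2],[0,-0.4,0]],[[-0.1,0.1,-2],[0,0,0]],[[0,0,-2],[0,0,0]],[[0,0,-2],[0,0,0]],[[0,0,-1.2],[0,0,0]],[[0,0,-0.6],[0,0,0]],[[0,0,-0.3],[0,0,0]],[[0,0,0],[0,0,0]],[[0,0,0],[0,0,0]]])

```text
clock: 26.5
tool_pos: [0.4534, 0.302, 0.0172]
eef_rot: [1.0, 0.013, -0.0, -0.0]
contact_force: [-0.9, 0.2, -2.2]
opening: 0.177
finger_force: 40.0
```

Call:
step_arm(increments=[[[0,0,-0.1],[0,0,0]],[[0,0,-0.1],[0,0,0]],[[0,0,-0.1],[0,0,0]],[[0,0,-0.1],[0,0,0]],[[0,0,-0.05],[0,0,0]],[[0,0,0],[0,0,0]],[[0,0,0],[0,0,0]],[[0,0,0],[0,0,0]],[[0,0,0],[0,0,0]],[[0,0,0],[0,0,0]]])

```text
clock: 27.5
tool_pos: [0.4531, 0.3017, 0.0124]
eef_rot: [1.0, 0.013, -0.001, 0.0]
contact_force: [-0.1, -1.2, 4.9]
opening: 0.174
finger_force: 40.0
```

Contact with the tray floor. Releasing and rising.

Call:
step_arm(increments=[[[0,0,0],[0,0,0]],[[0,0,0],[0,0,0]],[[0,0,0],[0,0,0]],[[0,0,0],[0,0,0]],[[0,0,0],[0,0,0]],[[0,0,1],[0,0,0]],[[0,0,3],[0,0,0]],[[0,0,3],[0,0,0]],[[0,0,3],[0,0,0]],[[0,0,3],[0,0,0]]], fingers=0.42)

```text
clock: 28.5
tool_pos: [0.4529, 0.3015, 0.1439]
eef_rot: [1.0, 0.013, -0.001, 0.0]
contact_force: [0.6, 1.2, 0.0]
opening: 0.417
finger_force: 0.0
```

Call:
step_arm(increments=[[[-0.5,-4,2],[0,0,0]],[[-0.5,-4,0],[0,0,0]],[[-0.5,-4,0],[0,0,0]],[[-0.5,-4,0],[0,0,0]],[[-0.5,-4,0],[0,0,0]],[[0,-4,0],[0,0,0]],[[0,-4,0],[0,0,0]],[[0,-4,0],[0,0,0]],[[0,0,0],[0,0,0]],[[0,0,0],[0,0,0]]])

```text
clock: 29.5
tool_pos: [0.4281, -0.0191, 0.1626]
eef_rot: [1.0, 0.012, -0.0, 0.0]
contact_force: [-0.1, 0.3, -0.0]
opening: 0.421
finger_force: 0.0
```

```bash
python3 - <<'E'
from h import *
a,D=snap("top","top5"); P=cloud("top",D); b,_=snap("scene","scene5"); zz=P[...,2]
q=P[205:226,327:353].reshape(-1,3);q=q[(q[:,2]>.08)&(q[:,2]<.11)];print("pad",len(q),np.median(q,0))
print("thin blade z tip/root",np.median(zz[243:255,179:184]),np.median(zz[265:277,179:184]))
a0=cv2.imread("pics/top0.png")[:,:,::-1]
print("thick diff",np.abs(a0[235:320,198:222].astype(int)-a[235:320,198:222]).mean())
x=cv2.resize(a[175:335,150:390][:,:,::-1],(450,300)); y=cv2.resize(b[190:450,180:430][:,:,::-1],(350,364)); z=np.zeros((400,800,3),np.uint8); z[:300,:450]=x; z[:364,450:]=y
cv2.imwrite("pics/c6.png",z)
E
```

```text
pad 247 [ 0.62303449 -0.07301267  0.08887189]
thin blade z tip/root 0.011036816441630183 0.010261634289368795
thick diff 3.4851307189542484
```

View pics/c6.png

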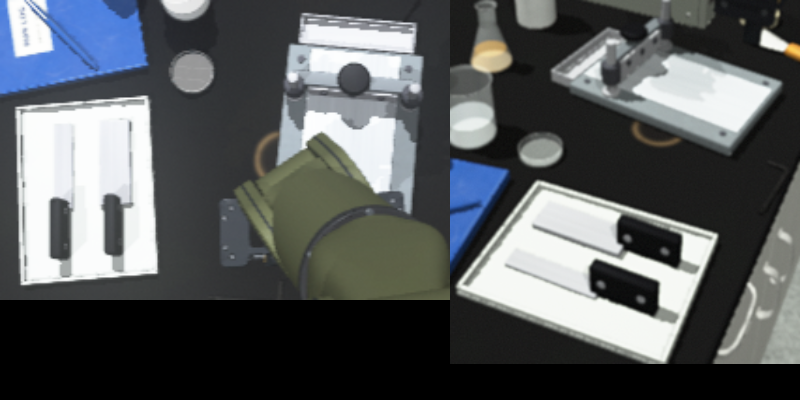

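Both gauges lie flat in the tray, the knife is down, and the bystanders I can see have not moved. Handing in.

```bash
python3 -c "
from plant import r
print(r.finish_job())"
```

```text
the job is handed in; nothing more can be done
None
```

The knife is set to the thin gauge (gap about 6 mm by the camera), the gauge was drawn out under a drag of about 9 N and lies flat in the tray, and the job was handed in at about 30 s; no verdict came back.

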